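# Gauge the spare filters with the bombilla stem and sort out the misfits

### The job

Take the bare bombilla from its tube and try its stem in the socket of each spare filter in the box, one after another along the row, starting with the filter next to the slid-back door: push gently straight down until it stops, hold it there a moment, and draw it out again. A filter fits if the stem goes in all the way up to its first bead; leave those that fit standing in their pockets, and stand every one that stops the stem short upright in the white saucer. Put the bombilla back upright in its tube, do not force the thin filters, and leave the gourd, the sugar bowl and the tube's cap alone.

Things in the scene. Friction and masses are not known exactly. Their poses are not given: they have to be found in the camera images.
- bombilla: Steel straw used as gauge, 160 mm long, about 60 g, standing tip down in the tube with up to 2 mm of side play, leaning by up to 0.07 rad. Origin: centre of its lower end; z up its axis. Round stem 10 mm thick, its tip square-cut. Two brass beads 16 mm thick, 9 mm high, beginning 20 and 70 mm above the tip. Grip the plain stem 79 to 140 mm above the tip; above it a flat mouthpiece 10 x 6 mm.
- stem_tip (a point): Centre of the bombilla's lower end (its origin). The first bead's lower side is a 45 degree cone: it stops on the mouth of a filter that fits when the tip is about 21 mm below that mouth.
- tube: Lower half of the orange plastic storage tube, fixed upright to the glass by a black suction foot 60 mm in diameter. Origin on the glass under its axis. Outside diameter 25 mm, bore 20 mm, rim 90 mm above the glass, inner floor 10 mm above the glass.
- filter_box: Wooden box fixed on the glass, walls 62 mm high. Origin on the glass under the middle pocket; pockets in a row along y. Open bay: y -81 to 81 mm, x -61 to 61 mm; beyond y = -85 the slid-back door (top 68 mm high) covers a closed part to y = -250. Cork insert in the bay, top 25 mm high, with three square pockets 24 mm wide (filters have 1 mm play all round).
- pocket_1 (a point): Centre of the floor of the pocket next to the slid-back door (box y = -50 mm, 5 mm above the glass): the first to be tried.
- pocket_2 (a point): Centre of the floor of the middle pocket (box y = 0).
- pocket_3 (a point): Centre of the floor of the pocket farthest from the door (box y = +50 mm): the last to be tried.
- filter_a: Spare filter: slotted steel cylinder, diameter 22 mm, 52 mm high, 55 to 70 g, upright in a pocket, socket mouth up. Origin: centre of its underside. All three look alike, with an 11.6 mm bore. In one that fits the bore is free for 24 mm; in a misfit a loose reducer bush left in the socket narrows it to 7 mm at a step 8 mm below the mouth. Any filter may be a misfit; keep it upright when carried.
- filter_b: Spare filter: slotted steel cylinder, diameter 22 mm, 52 mm high, 55 to 70 g, upright in a pocket, socket mouth up. Origin: centre of its underside. All three look alike, with an 11.6 mm bore. In one that fits the bore is free for 24 mm; in a misfit a loose reducer bush left in the socket narrows it to 7 mm at a step 8 mm below the mouth. Any filter may be a misfit; keep it upright when carried.
- filter_c: Spare filter: slotted steel cylinder, diameter 22 mm, 52 mm high, 55 to 70 g, upright in a pocket, socket mouth up. Origin: centre of its underside. All three look alike, with an 11.6 mm bore. In one that fits the bore is free for 24 mm; in a misfit a loose reducer bush left in the socket narrows it to 7 mm at a step 8 mm below the mouth. Any filter may be a misfit; keep it upright when carried.
- filter_a_mouth (a point): Centre of the socket mouth of filter_a, 52 mm above its underside.
- filter_b_mouth (a point): Centre of the socket mouth of filter_b, 52 mm above its underside.
- filter_c_mouth (a point): Centre of the socket mouth of filter_c, 52 mm above its underside.
- saucer: White ceramic saucer 124 mm in diameter at the rim, 16 mm high, 0.4 kg. Origin at the centre of its underside. Its flat inner floor, 5 mm above the glass, is 84 mm in diameter.
- gourd: Terracotta gourd cup 86 mm in diameter, 91 mm high; origin under its centre. Leave alone.
- sugar_bowl: Blue ceramic sugar bowl with a steel hinged flap, 84 mm in diameter, 67 mm high; origin under its centre. Leave alone.
- tube_cap: Orange twist cap of the tube, 33 mm in diameter, 78 mm high, standing near the tube; origin under its centre. Leave alone.
Things that resemble listed ones, but are neither listed nor needed, are in the scene too. Of the things like the bombilla, leave any that is pink; of the rest the smaller one is meant. What is shaped like the tube but red is not meant.

How it is judged (in metres and radians):
On the way, in this order (a step that is already met when the one before it is completed fails the run):
1. the stem is held pushed down to its stop (its first bead on the mouth, or its tip on the step) in the socket of the filter in the first pocket (((horizontal distance between filter_a and pocket_1 below 0.012 m and horizontal distance between stem_tip and filter_a_mouth below 0.004 m and z of stem_tip in the frame of filter_a below 0.0465 m and contact force between filter_a and filter_box above 2 N) or (horizontal distance between filter_b and pocket_1 below 0.012 m and horizontal distance between stem_tip and filter_b_mouth below 0.004 m and z of stem_tip in the frame of filter_b below 0.0465 m and contact force between filter_b and filter_box above 2 N) or (horizontal distance between filter_c and pocket_1 below 0.012 m and horizontal distance between stem_tip and filter_c_mouth below 0.004 m and z of stem_tip in the frame of filter_c below 0.0465 m and contact force between filter_c and filter_box above 2 N))), for 0.15 s.
2. the stem is held pushed down to its stop (its first bead on the mouth, or its tip on the step) in the socket of the filter in the second pocket (((horizontal distance between filter_a and pocket_2 below 0.012 m and horizontal distance between stem_tip and filter_a_mouth below 0.004 m and z of stem_tip in the frame of filter_a below 0.0465 m and contact force between filter_a and filter_box above 2 N) or (horizontal distance between filter_b and pocket_2 below 0.012 m and horizontal distance between stem_tip and filter_b_mouth below 0.004 m and z of stem_tip in the frame of filter_b below 0.0465 m and contact force between filter_b and filter_box above 2 N) or (horizontal distance between filter_c and pocket_2 below 0.012 m and horizontal distance between stem_tip and filter_c_mouth below 0.004 m and z of stem_tip in the frame of filter_c below 0.0465 m and contact force between filter_c and filter_box above 2 N))), for 0.15 s.
3. the stem is held pushed down to its stop (its first bead on the mouth, or its tip on the step) in the socket of the filter in the third pocket (((horizontal distance between filter_a and pocket_3 below 0.012 m and horizontal distance between stem_tip and filter_a_mouth below 0.004 m and z of stem_tip in the frame of filter_a below 0.0465 m and contact force between filter_a and filter_box above 2 N) or (horizontal distance between filter_b and pocket_3 below 0.012 m and horizontal distance between stem_tip and filter_b_mouth below 0.004 m and z of stem_tip in the frame of filter_b below 0.0465 m and contact force between filter_b and filter_box above 2 N) or (horizontal distance between filter_c and pocket_3 below 0.012 m and horizontal distance between stem_tip and filter_c_mouth below 0.004 m and z of stem_tip in the frame of filter_c below 0.0465 m and contact force between filter_c and filter_box above 2 N))), for 0.15 s.
At the end, for the whole second after the job is handed in: Bombilla tip down in its tube, within 5 mm of its floor; each filter that takes the stem to the bead upright on a pocket floor (4 mm); each one that does not upright (0.15 rad) on the saucer floor, within 40 mm of its centre; all released and at rest (horizontal distance between stem_tip and tube below 0.008 m and z of stem_tip in the frame of tube below 0.015 m and angle between bombilla's own z axis and vertical below 0.15 rad and linear speed of bombilla below 0.02 m/s and ((horizontal distance between filter_a and saucer below 0.04 m and z of filter_a in the frame of saucer below 0.01 m and angle between each of filter_a, filter_b, filter_c's own z axis and vertical below 0.15 rad and linear speed of filter_a below 0.02 m/s and contact force between filter_a and saucer above 0.61 N and x of filter_b in the frame of filter_box between -0.006 and 0.006 m and y of filter_b in the frame of filter_box between -0.06 and 0.06 m and z of each of filter_b, filter_c in the frame of filter_box below 0.009 m and x of filter_c in the frame of filter_box between -0.006 and 0.006 m and y of filter_c in the frame of filter_box between -0.06 and 0.06 m) or (horizontal distance between filter_b and saucer below 0.04 m and z of filter_b in the frame of saucer below 0.01 m and angle between each of filter_b, filter_a, filter_c's own z axis and vertical below 0.15 rad and linear speed of filter_b below 0.02 m/s and contact force between filter_b and saucer above 0.61 N and x of filter_a in the frame of filter_box between -0.006 and 0.006 m and y of filter_a in the frame of filter_box between -0.06 and 0.06 m and z of each of filter_a, filter_c in the frame of filter_box below 0.009 m and x of filter_c in the frame of filter_box between -0.006 and 0.006 m and y of filter_c in the frame of filter_box between -0.06 and 0.06 m) or (horizontal distance between filter_c and saucer below 0.04 m and z of filter_c in the frame of saucer below 0.01 m and angle between each of filter_c, filter_a, filter_b's own z axis and vertical below 0.15 rad and linear speed of filter_c below 0.02 m/s and contact force between filter_c and saucer above 0.61 N and x of filter_a in the frame of filter_box between -0.006 and 0.006 m and y of filter_a in the frame of filter_box between -0.06 and 0.06 m and z of each of filter_a, filter_b in the frame of filter_box below 0.009 m and x of filter_b in the frame of filter_box between -0.006 and 0.006 m and y of filter_b in the frame of filter_box between -0.06 and 0.06 m))); the robot touches nothing.
It fails at once if a filter is pressed with more than 30 N (contact force between any of filter_a, filter_b, filter_c and filter_box above 30 N or contact force between any of filter_a, filter_b, filter_c and bombilla above 30 N).
It fails at once if the gourd, the sugar bowl or the tube's cap is shifted by more than 15 mm or tipped over (distance of any of gourd, sugar_bowl, tube_cap from where it was at the start of the episode above 0.015 m or angle between any of gourd, sugar_bowl, tube_cap's own z axis and vertical above 0.25 rad).
It also fails if it takes over 72 s, if anything falls off the work surface, if the arm or the gripper's body presses on something with over 40 N, if the wrist force passes 120 N, or if a joint passes its speed limit or range.

### The arm

A 6-joint arm with a two-finger parallel gripper is mounted at the origin on the work surface. World frame = base frame: x ahead of the robot, y to its left, z up, the work surface at z = 0. Lengths are in mm, angles in rad, forces in N, time in s.
With the tool pointing down it reaches from about 350 to 775 mm from the base axis. Payload 7.3 kg.
Tool frame: the origin (TCP) lies at the very end of the fingers, on their centre line; the grasp point (between the pads) lies 19 mm behind it; z points along the fingers, y is the line along which they close (so a half turn about z gives the same grasp; the last joint's range is limited). The gripper opens to 92 mm and grips with 3 to 60 N. Pads are 19 mm wide; open, the fingers measure 130 mm over their backs; the gripper's body (75 mm by 190 mm) begins 47 mm behind the grasp point.
Start: joints at [-1.363, 0.342, 1.524, -0, 1.275, -0.146], TCP at [181.917, -492.495, 226.741] pointing down, gripper open.
Joint ranges: [-2.53, 2.53], [-0.77, 2.02], [0.04, 2.7], [-1, 4.14], [0.28, 2.66], [-3.11, 3.11]. Speed limits (rad/s): [2.57, 2.57, 3.14, 3.14, 3.14, 3.14].

### API

Orientations are given as [roll, pitch, yaw] about the fixed x, y, z axes, in that order (R = Rz(yaw) Ry(pitch) Rx(roll)).
In Python, from plant import * gives the robot as it stands.
- The arm moves only by the tool arm_command, never from a script. Its arguments are lists of equal length, an entry for each row: "gripper": the finger opening in mm, from 0 to 91.8; "dp": the shift along the tool's x, y, z in units of 25 mm (1.0 is 25 mm), a list of three; "twist": the turn about the tool's z in units of 5 degrees (1.0 is 5 degrees). A call has exactly 5 rows; each row shifts and turns the commanded pose from where the row before left it, along the tool's axes as they then stand; what a row does not reach is not made up. A row lasts 1/8 s, in which the tool goes at most 62.5 mm and 10.7 degrees, less where a joint would pass 70% of its speed; a pose out of reach is approached as far as the arm can. A call is refused whole if a number of a shift passes 1 or a number of a turn 1, either way. A call with a gripper value outside its range is refused whole. The fingers move at their own pace and stop on an object; the grip force is fixed at half the most. Time passes only in rows, so rows that do not move let the fingers close, or fill a call up. It gives the time, the measured TCP pose, the force, the opening and the grip force at its end, in the units of the state.
- get_obs(): the state, without advancing time (a new reading comes with each control period).
- capture(name): name is "side" or "top" or "wrist"; returns the picture (400x640x3 uint8, red, green, blue); there is no depth.
- get_calibration(name): a dict with "mtx" (3x3 intrinsics, pixels), "position" and "attitude" of the camera in the world; the wrist camera has in their place "mount" (4x4, takes a point from camera to tool coordinates, whose origin is the TCP and whose axes are the flange's). Camera axes: x right, y down, z forward; pixel columns grow to the right and rows downward; lengths in mm; the calibration is good to about 2 mm. The wrist camera is an equidistant fisheye: a pixel r from the principal point sees the ray r / f radians off the axis. A picture is of the moment at which its call begins: read the wrist's pose just before it. get_calibration takes no time and is no camera call.
- close_job(): hands the job in; it is judged then, once.
The state is a dict: "time": time; "joint_positions": joint angles; "dq": joint speeds; "tau": joint torques, N m; "tool_pos": TCP position; "tcp_rot": TCP orientation; "contact_force": force on the tool from outside, world axes, zero at the start; "moment": the same for the moment, N m; "grip_width": finger opening in mm; "finger_force": force on a finger pad.
Only numpy, scipy, OpenCV 4.12 (cv2) and the standard library are available. Lean on these libraries where they do the work, as an engineer would, in place of code of your own. Each camera call takes 0.05 s, during which the arm holds its last target. There are 200 camera calls.

## Working session

There is one attempt and no reset: what is moved stays moved. The work goes in short steps, Python scripts to look and compute and a tool call to move; the robot and the scene stay as the last step left them, time stands still between calls to the robot, and variables do not carry over. Pictures are saved under pics/ and viewed, at most 10 in all, crops included, and the job is handed in when it is done.

Besides the shell and the picture viewer there is one more tool, called after ">>>" by a JSON object that holds its "api" and its "payload", one argument or row to a line. arm_command: Moves the arm, as the interface text tells. Its arguments: {"type":"object","properties":{"gripper":{"type":"array"},"dp":{"type":"array"},"twist":{"type":"array"}},"required":["gripper","dp","twist"]}

```bash
mkdir -p pics; ls; python3 - <<'E'
from plant import *
import cv2,numpy as np
o=get_obs();print(o)
for n in ("side","top","wrist"):
    im=capture(n);cv2.imwrite(f"pics/{n}0.png",im[:,:,::-1]);print(n,get_calibration(n))
E
```

```text
pics
{'time': 0.0, 'joint_positions': array([-1.36300453e+00,  3.42720776e-01,  1.52498276e+00,  1.20927653e-06,
        1.27539055e+00, -1.45980351e-01]), 'dq': array([ 0.00049338, -0.00249157, -0.00072271, -0.00345529, -0.00055639,
       -0.00074097]), 'tau': array([-1.09991252e-03, -4.31245708e+01, -2.44224304e+01,  7.16293976e-02,
        5.60534012e-02, -1.18482512e-04]), 'tool_pos': array([ 181.83018697, -492.09203904,  226.05792395]), 'tcp_rot': array([-3.14010735e+00, -2.19546642e-04,  3.53771635e-01]), 'contact_force': array([-0.18610056,  0.17536006,  0.56947373]), 'moment': array([-0.00452633,  0.06566632,  0.00737341]), 'finger_force': 0.0, 'grip_width': 91.6347359444664}
side {'mtx': array([[519.05860821,   0.        , 315.01147326],
       [  0.        , 519.05860821, 194.62370872],
       [  0.        ,   0.        ,   1.        ]]), 'position': array([ 355.10831888, 1080.01053705,  917.4771721 ]), 'attitude': array([-2.31681158, -0.0163238 , -2.91953016])}
top {'mtx': array([[452.95682143,   0.        , 317.88314049],
       [  0.        , 452.95682143, 207.5244691 ],
       [  0.        ,   0.        ,   1.        ]]), 'position': array([ 411.06418354,  203.72497465, 1300.2006569 ]), 'attitude': array([-3.03231136, -0.00385491, -1.57860972])}
wrist {'mtx': array([[309.70691629,   0.        , 321.83729585],
       [  0.        , 309.70691629, 199.72921367],
       [  0.        ,   0.        ,   1.        ]]), 'mount': array([[ 5.19523663e-04, -9.51716602e-01, -3.06977587e-01,
         8.32751696e+01],
       [ 9.99999842e-01,  5.60698661e-04, -4.59403034e-05,
        -7.71118327e-01],
       [ 2.15844071e-04, -3.06977514e-01,  9.51716743e-01,
        -1.57689075e+02],
       [ 0.00000000e+00,  0.00000000e+00,  0.00000000e+00,
         1.00000000e+00]])}
```

View pics/top0.png

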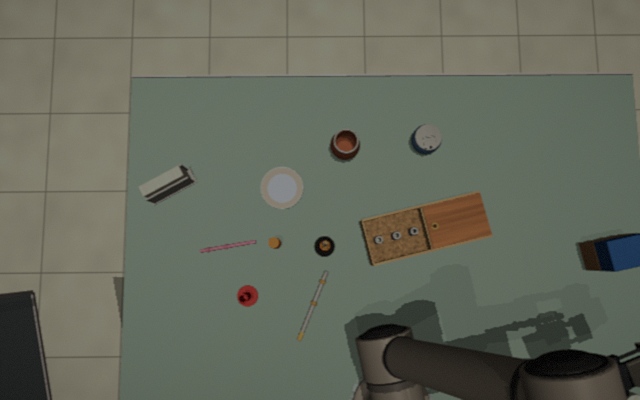

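View pics/side0.png

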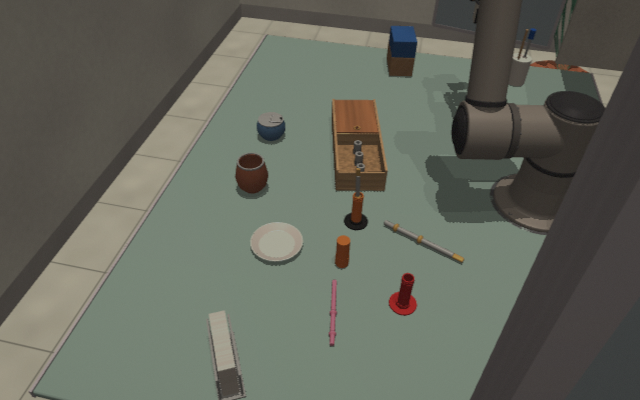

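Top view: the upright bombilla is in the orange tube with the black foot at (324,246). Possible mix-ups are the large lying bombilla at (312,305), the pink one at (228,246) and the red tube at (247,296). I choose the one in the orange tube. The filters are at (414,231) next to the door, then (397,236) and (379,240). The saucer is at (282,188) and the cap at (275,243). Next I check with a close crop.

```bash
cat > h.py <<'E'
from plant import *
import cv2,numpy as np
from scipy.spatial.transform import Rotation as R
C={n:get_calibration(n) for n in("side","top","wrist")}
def tool():
    o=get_obs();T=np.eye(4);T[:3,:3]=R.from_euler("xyz",o["tcp_rot"]).as_matrix();T[:3,3]=o["tool_pos"];return T
def ray(n,u,v,T=None):
    K=C[n]["mtx"];d=np.array([(u-K[0,2])/K[0,0],(v-K[1,2])/K[1,1]])
    if n!="wrist":
        return C[n]["position"],R.from_euler("xyz",C[n]["attitude"]).as_matrix()@np.array([*d,1.])
    th=np.hypot(*d);d=np.array([*(d*np.sin(th)/max(th,1e-9)),np.cos(th)])
    M=T@C["wrist"]["mount"];return M[:3,3],M[:3,:3]@d
def onz(n,u,v,z,T=None):
    p,d=ray(n,u,v,T);return p+d*(z-p[2])/d[2]
def proj(n,P,T=None):
    K=C[n]["mtx"];P=np.asarray(P,float)
    if n!="wrist":
        q=R.from_euler("xyz",C[n]["attitude"]).as_matrix().T@(P-C[n]["position"]);return K[:2,:2]@(q[:2]/q[2])+K[:2,2]
    M=T@C["wrist"]["mount"];q=M[:3,:3].T@(P-M[:3,3]);r=np.hypot(*q[:2]);th=np.arctan2(r,q[2])
    return K[:2,:2]@(q[:2]/max(r,1e-9)*th)+K[:2,2]
def snap(n,f):
    T=tool();im=capture(n)[:,:,::-1].copy();cv2.imwrite(f"pics/{f}.png",im);return im,T
E
python3 - <<'E'
from h import *
for nm,u,v,z in[("f1",414,231,57),("f2",397,236,57),("f3",379,240,57),("tube foot",324,246,5),("saucer",282,188,12),("cap",275,243,78)]:print(nm,onz("top",u,v,z).round(1))
for nm,u,v,z in[("f1",358,144,57),("f2",359,155,57),("f3",361,168,57),("tube foot",356,222,3),("tube rim",357,195,90),("saucer",277,241,12),("bom top",359,174,170)]:print(nm,onz("side",u,v,z).round(1))
t=cv2.imread("pics/top0.png")[180:280,260:460];s=cv2.imread("pics/side0.png")[90:240,310:410]
t=cv2.resize(t,None,fx=2.25,fy=2.25,interpolation=3);s=cv2.resize(s,None,fx=3.3,fy=3.3,interpolation=3)
o=np.zeros((500,800,3),np.uint8);o[:225,:450]=t;o[:495,460:790]=s;cv2.imwrite("pics/c1.png",np.clip(o*1.6,0,255).astype(np.uint8))
E
```

```text
f1 [480.6 -65.7  57. ]
f2 [467.2 -18.6  57. ]
f3 [456.6  31.   57. ]
tube foot [442.7 181.    5. ]
saucer [609.6 300.3  12. ]
cap [450.  314.1  78. ]
f1 [477.1 -58.5  57. ]
f2 [466.7 -11.3  57. ]
f3 [453.1  41.1  57. ]
tube foot [438.7 184.2   3. ]
tube rim [442.9 181.4  90. ]
saucer [607.7 298.   12. ]
bom top [441.3 199.2 170. ]
```

View pics/c1.png

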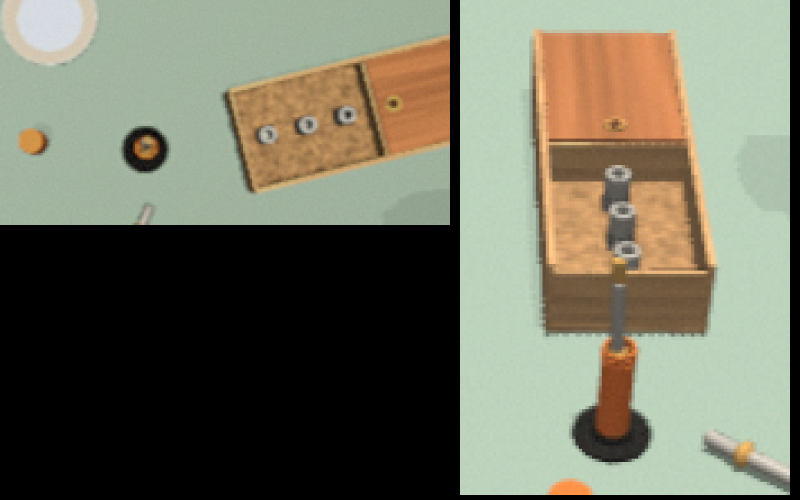

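The crop confirms the slim steel bombilla in the orange tube. Tube axis is about (442,181), filters about (479,-62), (467,-15) and (455,36), saucer about (609,299). Box yaw is about 0.24. I plan the approach from here.

```bash
cat >> h.py <<'E'
def plan(wps,T=None,fast=1.0):
    "waypoints (x,y,z,yaw) -> rows dp/twist, 5 per line"
    T=tool() if T is None else T
    p=T[:3,3].copy();yaw=np.arctan2(T[1,0],T[0,0]);rows=[]
    for w in wps:
        w=np.array(w,float);dy=(w[3]-yaw+np.pi)%(2*np.pi)-np.pi
        for n in range(1,80):
            P=p.copy();rr=[];ok=True
            for i in range(n):
                a=yaw+dy*(i+.5)/n;d=(w[:3]-p)/n
                X=np.array([np.cos(a),np.sin(a),0]);Y=np.array([np.sin(a),-np.cos(a),0])
                rr.append([round(float(v),2) for v in (d@X/25,d@Y/25,-d[2]/25)]+[round(-float(np.degrees(dy/n)/5),2)])
            if np.abs(rr).max()<=fast:break
        rows+=rr;p=w[:3];yaw+=dy
    while len(rows)%5:rows.append([0,0,0,0])
    for i in range(0,len(rows),5):
        b=rows[i:i+5];print([r[:3] for r in b],[r[3] for r in b])
E
python3 - <<'E'
from h import *
plan([(420,-200,245,1.2),(442,180,245,1.81)])
E
```

```text
[[0.82, -0.46, -0.05], [0.85, -0.41, -0.05], [0.87, -0.37, -0.05], [0.89, -0.32, -0.05], [0.9, -0.27, -0.05]] [-0.61, -0.61, -0.61, -0.61, -0.61]
[[0.91, -0.23, -0.05], [0.93, -0.18, -0.05], [0.93, -0.13, -0.05], [0.94, -0.08, -0.05], [0.94, -0.03, -0.05]] [-0.61, -0.61, -0.61, -0.61, -0.61]
[[0.94, 0.02, -0.05], [0.94, 0.07, -0.05], [0.93, 0.12, -0.05], [0.93, 0.17, -0.05], [0.92, 0.22, -0.05]] [-0.61, -0.61, -0.61, -0.61, -0.61]
[[0.9, 0.27, -0.05], [0.91, -0.28, -0.0], [0.92, -0.24, -0.0], [0.93, -0.21, -0.0], [0.94, -0.17, -0.0]] [-0.61, -0.44, -0.44, -0.44, -0.44]
[[0.94, -0.13, -0.0], [0.95, -0.1, -0.0], [0.95, -0.06, -0.0], [0.95, -0.03, -0.0], [0.95, 0.01, -0.0]] [-0.44, -0.44, -0.44, -0.44, -0.44]
[[0.95, 0.05, -0.0], [0.95, 0.08, -0.0], [0.94, 0.12, -0.0], [0.94, 0.15, -0.0], [0.93, 0.19, -0.0]] [-0.44, -0.44, -0.44, -0.44, -0.44]
[[0.92, 0.23, -0.0], [0.92, 0.26, -0.0], [0, 0, 0], [0, 0, 0], [0, 0, 0]] [-0.44, -0.44, 0, 0, 0]
```

>>> {"api": "arm_command", "payload": {
  "gripper": [60,60,60,60,60],
  "dp": [
    [0.82,-0.46,-0.05],
    [0.85,-0.41,-0.05],
    [0.87,-0.37,-0.05],
    [0.89,-0.32,-0.05],
    [0.9,-0.27,-0.05]
  ],
  "twist": [-0.61,-0.61,-0.61,-0.61,-0.61]
}}

```text
time: 0.78
tool_pos: [259.8, -401.3, 233.0]
tcp_rot: [-3.141, -0.0, 0.624]
contact_force: [0.5, 0.2, 0.4]
grip_width: 60.0
finger_force: 0.0
```

>>> {"api": "arm_command", "payload": {
  "gripper": [60,60,60,60,60],
  "dp": [
    [0.91,-0.23,-0.05],
    [0.93,-0.18,-0.05],
    [0.93,-0.13,-0.05],
    [0.94,-0.08,-0.05],
    [0.94,-0.03,-0.05]
  ],
  "twist": [-0.61,-0.61,-0.61,-0.61,-0.61]
}}

```text
time: 1.4
tool_pos: [335.8, -311.6, 239.3]
tcp_rot: [-3.141, -0.0, 0.89]
contact_force: [0.2, 0.7, -0.2]
grip_width: 60.2
finger_force: 0.0
```

>>> {"api": "arm_command", "payload": {
  "gripper": [60,60,60,60,60],
  "dp": [
    [0.94,0.02,-0.05],
    [0.94,0.07,-0.05],
    [0.93,0.12,-0.05],
    [0.93,0.17,-0.05],
    [0.92,0.22,-0.05]
  ],
  "twist": [-0.61,-0.61,-0.61,-0.61,-0.61]
}}

```text
time: 2.02
tool_pos: [411.9, -221.9, 245.5]
tcp_rot: [-3.141, -0.0, 1.156]
contact_force: [1.1, 0.9, 0.1]
grip_width: 60.1
finger_force: 0.0
```

>>> {"api": "arm_command", "payload": {
  "gripper": [60,60,60,60,60],
  "dp": [
    [0.9,0.27,-0.05],
    [0.91,-0.28,0],
    [0.92,-0.24,0],
    [0.93,-0.21,0],
    [0.94,-0.17,0]
  ],
  "twist": [-0.61,-0.44,-0.44,-0.44,-0.44]
}}

```text
time: 2.65
tool_pos: [433.0, -109.0, 246.7]
tcp_rot: [-3.141, -0.0, 1.363]
contact_force: [0.1, -0.1, 0.0]
grip_width: 60.6
finger_force: 0.0
```

>>> {"api": "arm_command", "payload": {
  "gripper": [60,60,60,60,60],
  "dp": [
    [0.94,-0.13,0],
    [0.95,-0.1,0],
    [0.95,-0.06,0],
    [0.95,-0.03,0],
    [0.95,0.01,0]
  ],
  "twist": [-0.44,-0.44,-0.44,-0.44,-0.44]
}}

```text
time: 3.28
tool_pos: [441.0, 9.4, 246.7]
tcp_rot: [-3.141, -0.0, 1.555]
contact_force: [0.4, 0.2, 0.1]
grip_width: 59.7
finger_force: 0.0
```

```bash
python3 - <<'E'
from h import *
im,T=snap("wrist","w1");print(T.round(3))
for P in[(442,181,90),(480,-62,57),(467,-15,57),(455,36,57),(442,181,170)]:print(P,proj("wrist",P,T).round(1))
E
```

```text
[[ 1.60000e-02  1.00000e+00 -0.00000e+00  4.40967e+02]
 [ 1.00000e+00 -1.60000e-02  0.00000e+00  9.45000e+00]
 [ 0.00000e+00 -0.00000e+00 -1.00000e+00  2.46729e+02]
 [ 0.00000e+00  0.00000e+00  0.00000e+00  1.00000e+00]]
(442, 181, 90) [320.8  19.3]
(480, -62, 57) [355.  233.1]
(467, -15, 57) [344.8 196.8]
(455, 36, 57) [334.4 154. ]
(442, 181, 170) [320.4  -7.3]
```

View pics/w1.png

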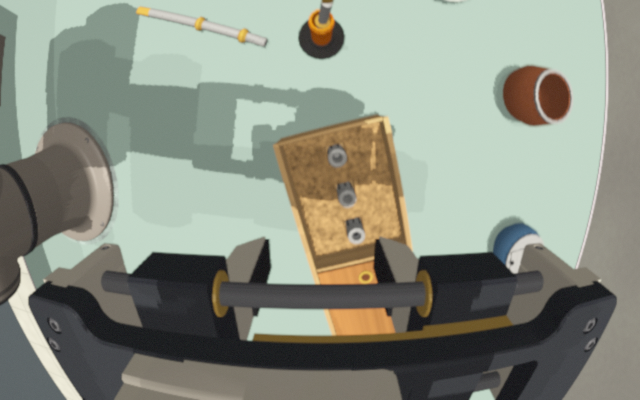

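Wrist view: filter mouths at about (336,156), (345,195) and (356,232) as predicted, and the tube with stem at (322,25). I move so the camera stands above the tube, to read the lean.

>>> {"api": "arm_command", "payload": {
  "gripper": [60,60,60,60,60],
  "dp": [
    [0.95,0.05,0],
    [0.95,0.08,0],
    [0.94,0.12,0],
    [0.94,0.15,0],
    [0,0,0]
  ],
  "twist": [-0.44,-0.44,-0.44,-0.44,-0.44]
}}

```text
time: 3.95
tool_pos: [447.3, 104.3, 246.6]
tcp_rot: [-3.141, -0.0, 1.748]
contact_force: [0.1, 0.1, -0.1]
grip_width: 59.9
finger_force: 0.0
```

```bash
python3 - <<'E'
from h import *
im,T=snap("wrist","w2");print(T[:3,3].round(1),np.arctan2(T[1,0],T[0,0]))
q=proj("wrist",(442,181,90),T);print(q)
for P in[(480,-62,57),(467,-15,57),(455,36,57),(442,181,170)]:print(P,proj("wrist",P,T).round(1))
x,y=q.astype(int);a=im[max(y-50,0):y+50,x-60:x+60]
w1=cv2.imread("pics/w1.png")[140:250,305:385]
o=np.zeros((600,800,3),np.uint8);A=cv2.resize(a,None,fx=4,fy=4,interpolation=2);B=cv2.resize(w1,None,fx=4,fy=4,interpolation=2)
o[:A.shape[0],:A.shape[1]]=A;o[:B.shape[0],480:800]=B;cv2.imwrite("pics/c2.png",o);print("crop off",x-60,max(y-50,0))
E
```

```text
[447.3 104.3 246.6] 1.7481199726166117
[330.64605585 111.03587443]
(480, -62, 57) [324.2 298.7]
(467, -15, 57) [320.9 268.6]
(455, 36, 57) [318.6 231.7]
(442, 181, 170) [333.6 113.7]
crop off 270 61
```

View pics/c2.png

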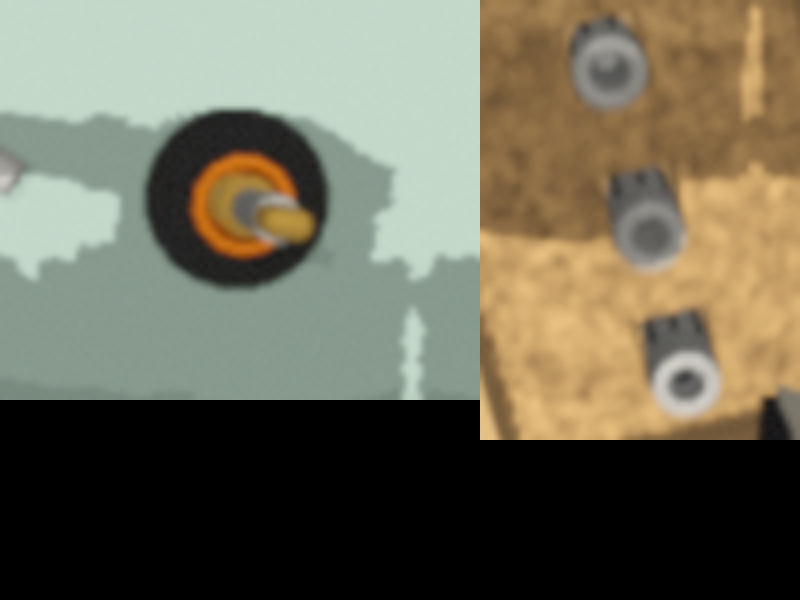

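```bash
python3 - <<'E'
from h import *
T=tool()
rim=onz("wrist",331,112.3,90,T);top=onz("wrist",341.8,117,170,T);be=onz("wrist",330,111.8,89,T)
print(rim,top,be,(top-be)/81)
T1=np.array([[.016,1,0,440.967],[1,-.016,0,9.45],[0,0,-1,246.729],[0,0,0,1]])
for u,v in[(337.25,157.5),(347.25,198.75),(356.25,235.75)]:print(onz("wrist",u,v,57,T1).round(1))
E
```

```text
[442.4935827  179.14303695  90.        ] [448.44999254 179.02931688 170.        ] [441.44570313 179.43672702  89.        ] [ 0.08647271 -0.00502975  1.        ]
[458.4  32.   57. ]
[470.1 -17.4  57. ]
[481.9 -65.6  57. ]
```

```bash
python3 - <<'E'
from h import *
plan([(443.5,179.2,230,1.55),(443.5,179.2,116,1.55)])
E
```

```text
[[0.75, 0.08, 0.17], [0.75, 0.04, 0.17], [0.76, 0.0, 0.17], [0.76, -0.03, 0.17], [0.0, 0.0, 0.91]] [0.57, 0.57, 0.57, 0.57, -0.0]
[[0.0, 0.0, 0.91], [0.0, 0.0, 0.91], [0.0, 0.0, 0.91], [0.0, 0.0, 0.91], [0, 0, 0]] [-0.0, -0.0, -0.0, -0.0, 0]
```

>>> {"api": "arm_command", "payload": {
  "gripper": [60,60,60,60,60],
  "dp": [
    [0.75,0.08,0.17],
    [0.75,0.04,0.17],
    [0.76,0.0,0.17],
    [0.76,-0.03,0.17],
    [0,0,0.5]
  ],
  "twist": [0.57,0.57,0.57,0.57,0]
}}

```text
time: 4.62
tool_pos: [442.7, 178.9, 217.2]
tcp_rot: [3.14, -0.0, 1.547]
contact_force: [0.6, 0.0, -0.4]
grip_width: 59.9
finger_force: 0.0
```

>>> {"api": "arm_command", "payload": {
  "gripper": [60,60,60,60,60],
  "dp": [
    [0,0,0.91],
    [0,0,0.91],
    [0,0,0.91],
    [0,0,0.91],
    [0,0,0.4]
  ],
  "twist": [0,0,0,0,0]
}}

```text
time: 5.25
tool_pos: [442.0, 177.1, 114.7]
tcp_rot: [-3.139, 0.001, 1.545]
contact_force: [-1.0, -0.4, 0.9]
grip_width: 60.2
finger_force: 0.0
```

```bash
python3 - <<'E'
from h import *
im,T=snap("wrist","w3");print(T[:3,3].round(1),np.arctan2(T[1,0],T[0,0]))
cv2.imwrite("pics/c3.png",cv2.resize(im[200:400,200:450],None,fx=3,fy=3,interpolation=2))
print(get_obs()["contact_force"])
E
```

```text
[442.  177.1 114.7] 1.544560755578835
[-0.77308883 -0.46979257 -1.02103252]
```

View pics/c3.png

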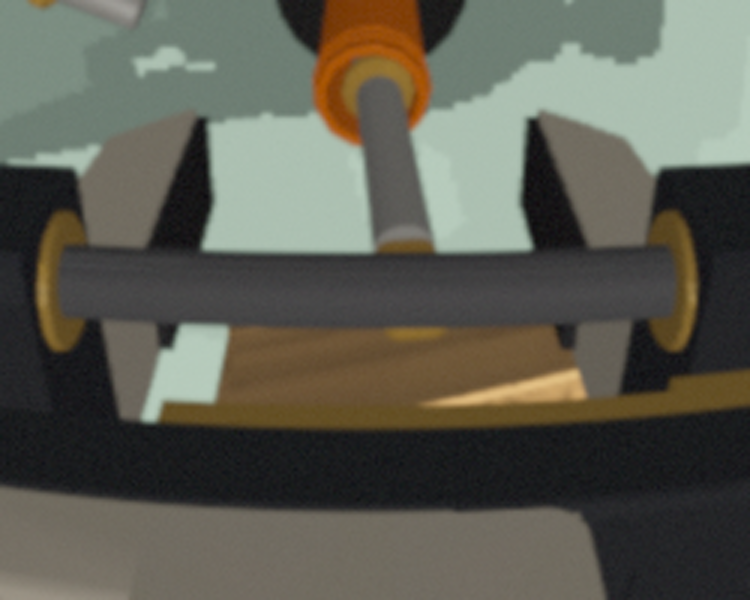

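The stem stands centred between the open fingers, leaning slightly in the closing direction. I close.

>>> {"api": "arm_command", "payload": {
  "gripper": [40,20,8,5,5],
  "dp": [
    [0.08,0.05,0],
    [0,0,0],
    [0,0,0],
    [0,0,0],
    [0,0,0]
  ],
  "twist": [0,0,0,0,0]
}}

```text
time: 5.92
tool_pos: [444.4, 180.0, 116.3]
tcp_rot: [3.141, -0.0, 1.544]
contact_force: [0.2, -0.1, 0.9]
grip_width: 14.2
finger_force: 0.0
```

>>> {"api": "arm_command", "payload": {
  "gripper": [5,5,5,5,5],
  "dp": [
    [0,0,0],
    [0,0,0],
    [0,0,-0.2],
    [0,0,-0.5],
    [0,0,-0.8]
  ],
  "twist": [0,0,0,0,0]
}}

```text
time: 6.55
tool_pos: [444.1, 179.9, 154.4]
tcp_rot: [-3.141, 0.0, 1.544]
contact_force: [0.8, -0.6, -0.2]
grip_width: 9.2
finger_force: 30.0
```

```bash
python3 - <<'E'
from h import *
plan([(444,180,225,1.544),(482,-65.6,225,1.544)])
E
```

```text
[[0.0, -0.0, -0.94], [0.0, -0.0, -0.94], [0.0, -0.0, -0.94], [-0.98, 0.18, -0.0], [-0.98, 0.18, -0.0]] [0.0, 0.0, 0.0, -0.0, -0.0]
[[-0.98, 0.18, -0.0], [-0.98, 0.18, -0.0], [-0.98, 0.18, -0.0], [-0.98, 0.18, -0.0], [-0.98, 0.18, -0.0]] [-0.0, -0.0, -0.0, -0.0, -0.0]
[[-0.98, 0.18, -0.0], [-0.98, 0.18, -0.0], [-0.98, 0.18, -0.0], [0, 0, 0], [0, 0, 0]] [-0.0, -0.0, -0.0, 0, 0]
```

>>> {"api": "arm_command", "payload": {
  "gripper": [5,5,5,5,5],
  "dp": [
    [0,0,-0.94],
    [0,0,-0.94],
    [0,0,-0.94],
    [-0.5,0.09,0],
    [-0.98,0.18,0]
  ],
  "twist": [0,0,0,0,0]
}}

```text
time: 7.18
tool_pos: [449.8, 142.1, 223.8]
tcp_rot: [-3.141, 0.0, 1.546]
contact_force: [0.6, 0.1, -0.5]
grip_width: 9.5
finger_force: 30.0
```

>>> {"api": "arm_command", "payload": {
  "gripper": [5,5,5,5,5],
  "dp": [
    [-0.98,0.18,0],
    [-0.98,0.18,0],
    [-0.98,0.18,0],
    [-0.98,0.18,0],
    [-0.98,0.18,0]
  ],
  "twist": [0,0,0,0,0]
}}

```text
time: 7.8
tool_pos: [468.7, 18.2, 223.3]
tcp_rot: [-3.14, 0.0, 1.544]
contact_force: [0.4, -0.1, -0.9]
grip_width: 9.4
finger_force: 30.0
```

>>> {"api": "arm_command", "payload": {
  "gripper": [5,5,5,5,5],
  "dp": [
    [-0.98,0.18,0],
    [-0.98,0.18,0],
    [-0.5,0.09,0.5],
    [0,0,0.5],
    [0,0,0.5]
  ],
  "twist": [0,0,0,0,0]
}}

```text
time: 8.43
tool_pos: [478.3, -41.5, 185.2]
tcp_rot: [-3.14, -0.001, 1.544]
contact_force: [-0.2, 0.6, -0.1]
grip_width: 9.5
finger_force: 30.0
```

>>> {"api": "arm_command", "payload": {
  "gripper": [5,5,5,5,5],
  "dp": [
    [0,0,0],
    [0,0,0],
    [0,0,0],
    [0,0,0],
    [0,0,0]
  ],
  "twist": [0,0,0,0,0]
}}

```text
time: 9.05
tool_pos: [479.0, -42.1, 186.9]
tcp_rot: [3.141, 0.0, 1.544]
contact_force: [-0.1, -0.3, -1.2]
grip_width: 9.7
finger_force: 30.0
```

```bash
python3 - <<'E'
from h import *
im,T=snap("wrist","w4");print(T[:3,3].round(1),np.arctan2(T[1,0],T[0,0]))
tp=T[:3,3]+[0,0,-106];print("tip pred",proj("wrist",tp,T))
for P in[(481.9,-65.6,57),(470.1,-17.4,57),(458.4,32,57)]:print(proj("wrist",P,T).round(1))
cv2.imwrite("pics/c4.png",cv2.resize(im[190:310,240:400],None,fx=5,fy=5,interpolation=2))
E
```

```text
[479.  -42.1 186.9] 1.544179179020065
tip pred [322.40775323 198.85719464]
[325.9 214.1]
[312.3 166.6]
[297.9 114.8]
```

View pics/c4.png

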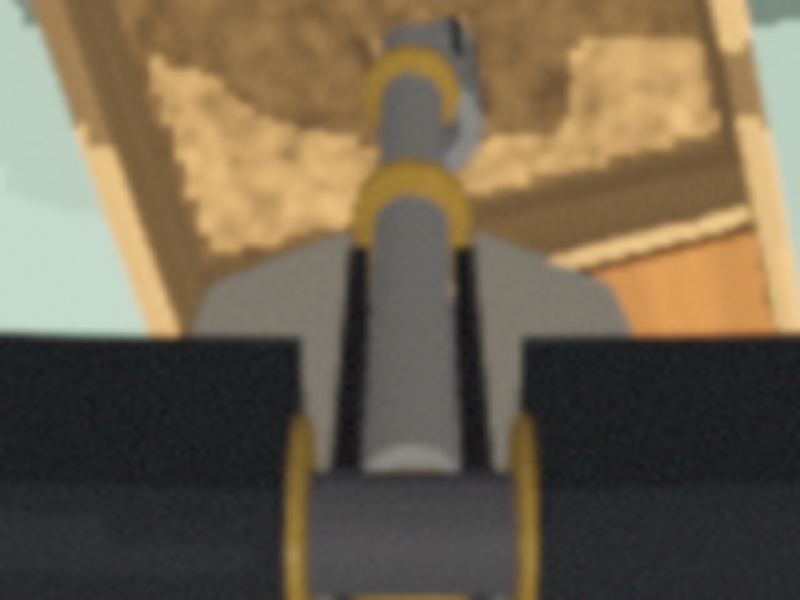

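The stem is held upright with both beads centred at column 322.8. Bead arc tops are at rows 199.2 (first bead) and 221.6 (second). I compare these with the model and the mouths.

```bash
python3 - <<'E'
from h import *
T=tool();x=T[:3,0];y=T[:3,1]
f=lambda dx,dy,h:proj("wrist",T[:3,3]+x*dx+y*dy+np.array([0,0,h-106.]),T).round(1)
for h0 in(20,24.5,70,74.5):print(h0,[tuple(f(8,0,h0+e)) for e in(0,4.5,9)],f(0,-8,h0+4.5),f(0,8,h0+4.5))
print("tip near",f(5,0,0),"1mm x",f(1,0,20)-f(0,0,20))
b,a=f(8,0,24.5),0
im=cv2.imread("pics/w4.png").astype(int)
m=(im[:,:,2]-im[:,:,0]>70)
for v in (203,206,226,230):
  print(v,[(u) for u in range(300,345) if m[v,u]])
print("cols",[ (u,[v for v in range(185,240) if m[v,u]]) for u in (321,323,325)])
E
```

```text
20 [(np.float64(322.5), np.float64(197.0)), (np.float64(322.5), np.float64(198.6)), (np.float64(322.5), np.float64(200.4))] [312.7 208. ] [332.2 208. ]
24.5 [(np.float64(322.5), np.float64(198.6)), (np.float64(322.5), np.float64(200.4)), (np.float64(322.5), np.float64(202.1))] [312.5 209.8] [332.4 209.8]
70 [(np.float64(322.6), np.float64(219.2)), (np.float64(322.6), np.float64(221.7)), (np.float64(322.7), np.float64(224.3))] [310.6 232.8] [334.6 232.8]
74.5 [(np.float64(322.6), np.float64(221.7)), (np.float64(322.7), np.float64(224.3)), (np.float64(322.7), np.float64(227.0))] [310.4 235.6] [334.9 235.6]
tip near [322.4 193.5] 1mm x [ 0.  -1.2]
203 [300, 301, 303, 304, 305, 306, 307, 308, 309, 310, 314, 315, 316, 317, 318, 319, 320, 321, 322, 323, 324, 325, 326, 327, 328, 329, 338, 340, 344]
206 [300, 301, 302, 303, 304, 305, 306, 307, 308, 309, 311, 312, 313, 314, 315, 316, 327, 328, 329, 330, 339, 340, 341, 342, 343, 344]
226 [300, 301, 302, 303, 304, 305, 306, 307, 308, 309, 310, 311, 312, 313, 314, 315, 316, 317, 318, 319, 320, 321, 322, 323, 324, 325, 326, 327, 328, 329, 330, 331, 332, 333, 334, 335, 336, 337, 338, 339, 340, 341, 342, 343, 344]
230 [300, 301, 302, 303, 304, 305, 306, 307, 308, 309, 310, 311, 312, 313, 314, 315, 316, 328, 329, 330, 331, 332, 333, 334]
cols [(321, [185, 186, 187, 188, 189, 190, 191, 200, 201, 202, 203, 222, 223, 224, 225, 226, 227]), (323, [185, 187, 188, 189, 190, 191, 192, 193, 200, 201, 202, 203, 223, 224, 225, 226, 227, 228]), (325, [189, 190, 191, 192, 200, 201, 202, 203, 204, 223, 224, 225, 226, 227, 228])]
```

>>> {"api": "arm_command", "payload": {
  "gripper": [5,5,5,5,5],
  "dp": [
    [-0.46,0.07,0],
    [-0.46,0.07,0],
    [0,0,0.3],
    [0,0,0.3],
    [0,0,0]
  ],
  "twist": [0,0,0,0,0]
}}

```text
time: 9.72
tool_pos: [481.2, -64.8, 170.8]
tcp_rot: [-3.14, -0.001, 1.544]
contact_force: [1.1, -0.1, -1.4]
grip_width: 9.7
finger_force: 30.0
```

>>> {"api": "arm_command", "payload": {
  "gripper": [5,5,5,5,5],
  "dp": [
    [0,0,0],
    [0,0,0],
    [0,0,0],
    [0,0,0],
    [0,0,0]
  ],
  "twist": [0,0,0,0,0]
}}

```text
time: 10.35
tool_pos: [481.8, -65.1, 171.8]
tcp_rot: [3.141, 0.0, 1.544]
contact_force: [0.8, -0.6, -0.7]
grip_width: 9.8
finger_force: 30.0
```

```bash
python3 - <<'E'
from h import *
im,T=snap("wrist","w5");print(T[:3,3].round(1))
for P in[(470.1,-17.4,57),(458.4,32,57)]:print(proj("wrist",P,T).round(1))
c=im[60:220,240:400];print(get_obs()["contact_force"])
cv2.imwrite("pics/c5.png",cv2.resize(c,None,fx=3.7,fy=3.7,interpolation=2))
E
```

```text
[481.8 -65.1 171.8]
[307.8 144.7]
[292.4  89.5]
[-0.06622427 -0.58412454 -0.56497015]
```

View pics/c5.png

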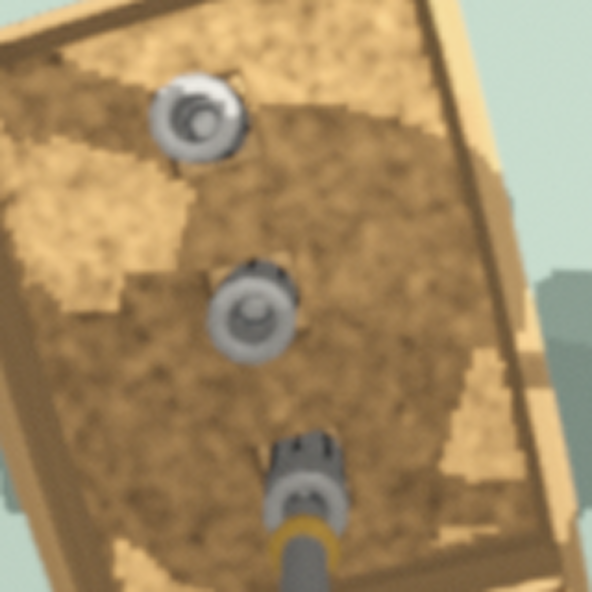

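All three mouths show: f3 at (293.5,91.9), f2 at (308.4,145.9), f1 ring centre at about (322.8,198). The stem stands over f1.

```bash
python3 - <<'E'
from h import *
T=tool()
for u,v in[(293.5,91.9),(308.4,145.9),(322.8,198.1)]:print(onz("wrist",u,v,57,T).round(1))
im=cv2.imread("pics/w5.png")
hsv=cv2.cvtColor(im,cv2.COLOR_BGR2HSV)
m=((hsv[:,:,1]<50)&(hsv[:,:,2]>110)).astype(np.uint8)
for u,v in[(293,92),(308,146),(323,198)]:
  s=np.zeros_like(m);s[v-16:v+17,u-16:u+17]=m[v-16:v+17,u-16:u+17]
  c,_=cv2.findContours(s,0,1);c=max(c,key=cv2.contourArea);h=cv2.convexHull(c)
  (cx,cy),(a,b),an=cv2.fitEllipse(h);print((round(cx,1),round(cy,1)),round(a,1),round(b,1),onz("wrist",cx+0.,cy,57,T).round(1))
P=np.array([481.8,-65.1,57]);print(proj("wrist",P,T),[proj("wrist",P+[d*11 for d in e],T).round(1) for e in((0,1,0),(1,0,0),(-1,0,0))])
E
```

```text
[459.2  29.8  57. ]
[470.6 -18.5  57. ]
[482.1 -67.2  57. ]
(292.8, 91.4) 23.6 25.5 [458.6  30.3  57. ]
(307.6, 145.4) 23.5 24.4 [469.9 -18.   57. ]
(322.3, 196.6) 20.5 22.5 [481.7 -65.8  57. ]
[322.40877574 195.9110301 ] [array([322.1, 184.4]), array([334.4, 195.6]), array([310.5, 196.2])]
```

>>> {"api": "arm_command", "payload": {
  "gripper": [5,5,5,5,5],
  "dp": [
    [-0.04,0,0.1],
    [0,0,0.1],
    [0,0,0.1],
    [0,0,0],
    [0,0,0]
  ],
  "twist": [0,0,0,0,0]
}}

```text
time: 11.02
tool_pos: [481.8, -66.2, 164.2]
tcp_rot: [3.142, 0.0, 1.544]
contact_force: [-0.6, -0.9, 0.4]
grip_width: 9.4
finger_force: 30.0
```

>>> {"api": "arm_command", "payload": {
  "gripper": [5,5,5,5,5],
  "dp": [
    [0,0,0.04],
    [0,0,0.04],
    [0,0,0.04],
    [0,0,0],
    [0,0,0]
  ],
  "twist": [0,0,0,0,0]
}}

```text
time: 11.65
tool_pos: [481.8, -66.2, 161.2]
tcp_rot: [3.141, 0.0, 1.544]
contact_force: [-0.2, 0.1, 0.1]
grip_width: 9.5
finger_force: 30.0
```

>>> {"api": "arm_command", "payload": {
  "gripper": [5,5,5,5,5],
  "dp": [
    [0,0,0.04],
    [0,0,0.04],
    [0,0,0.04],
    [0,0,0],
    [0,0,0]
  ],
  "twist": [0,0,0,0,0]
}}

```text
time: 12.28
tool_pos: [481.8, -66.2, 158.2]
tcp_rot: [3.142, 0.0, 1.544]
contact_force: [-0.9, -0.1, -0.6]
grip_width: 9.1
finger_force: 30.0
```

>>> {"api": "arm_command", "payload": {
  "gripper": [5,5,5,5,5],
  "dp": [
    [0,0,0.04],
    [0,0,0.04],
    [0,0,0.04],
    [0,0,0],
    [0,0,0]
  ],
  "twist": [0,0,0,0,0]
}}

```text
time: 12.9
tool_pos: [481.8, -66.2, 155.2]
tcp_rot: [3.141, 0.0, 1.544]
contact_force: [-1.2, 0.8, -0.7]
grip_width: 9.8
finger_force: 30.0
```

>>> {"api": "arm_command", "payload": {
  "gripper": [5,5,5,5,5],
  "dp": [
    [0,0,0.04],
    [0,0,0.04],
    [0,0,0],
    [0,0,0],
    [0,0,0]
  ],
  "twist": [0,0,0,0,0]
}}

```text
time: 13.52
tool_pos: [482.7, -66.4, 155.0]
tcp_rot: [3.138, 0.001, 1.544]
contact_force: [-1.5, 0.8, 10.9]
grip_width: 9.4
finger_force: 30.0
```

Stopped at TCP 155 (tip 8 mm below the mouth) with 11 N, so f1 is a misfit. I withdraw and go to f2.

>>> {"api": "arm_command", "payload": {
  "gripper": [5,5,5,5,5],
  "dp": [
    [0,0,-0.2],
    [0,0,-0.3],
    [0,0,-0.3],
    [0.3,-0.08,0],
    [0.6,-0.16,0]
  ],
  "twist": [0,0,0,0,0]
}}

```text
time: 14.15
tool_pos: [476.1, -42.9, 173.0]
tcp_rot: [-3.141, -0.0, 1.543]
contact_force: [-0.3, -0.2, -1.3]
grip_width: 9.7
finger_force: 30.0
```

>>> {"api": "arm_command", "payload": {
  "gripper": [5,5,5,5,5],
  "dp": [
    [0.6,-0.16,0],
    [0.42,-0.11,0],
    [0,0,0],
    [0,0,0],
    [0,0,0]
  ],
  "twist": [0,0,0,0,0]
}}

```text
time: 14.78
tool_pos: [470.5, -18.2, 173.2]
tcp_rot: [3.142, 0.0, 1.544]
contact_force: [0.6, 0.6, -0.6]
grip_width: 9.4
finger_force: 30.0
```

```bash
python3 - <<'E'
from h import *
im,T=snap("wrist","w6");print(T[:3,3].round(1))
a=cv2.imread("pics/w5.png")[180:230,295:350];b=im[180:230,295:350]
cv2.imwrite("pics/c6.png",np.hstack([cv2.resize(q,None,fx=7,fy=7,interpolation=2) for q in(a,b)]))
E
```

```text
[470.5 -18.2 173.2]
```

View pics/c6.png

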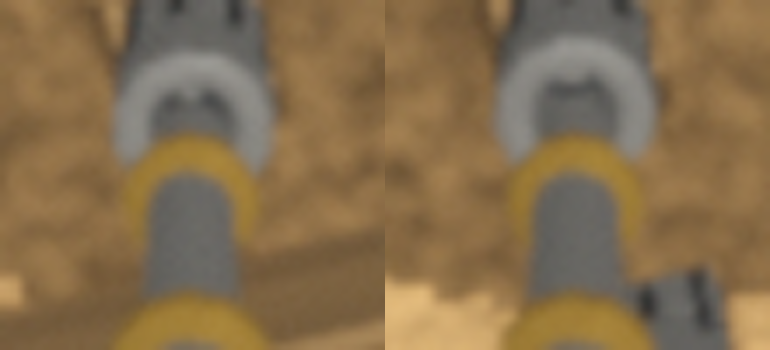

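The ring sits about 1 px further up relative to the stem than at f1. I shift 0.8 mm and descend.

>>> {"api": "arm_command", "payload": {
  "gripper": [5,5,5,5,5],
  "dp": [
    [0.03,-0.01,0.12],
    [0,0,0.12],
    [0,0,0.12],
    [0,0,0],
    [0,0,0.04]
  ],
  "twist": [0,0,0,0,0]
}}

```text
time: 15.45
tool_pos: [470.2, -17.1, 163.2]
tcp_rot: [3.141, 0.0, 1.544]
contact_force: [0.2, 0.1, -1.0]
grip_width: 9.7
finger_force: 30.0
```

>>> {"api": "arm_command", "payload": {
  "gripper": [5,5,5,5,5],
  "dp": [
    [0,0,0.04],
    [0,0,0.04],
    [0,0,0.04],
    [0,0,0],
    [0,0,0]
  ],
  "twist": [0,0,0,0,0]
}}

```text
time: 16.08
tool_pos: [470.1, -17.1, 160.2]
tcp_rot: [-3.142, 0.0, 1.544]
contact_force: [0.2, -0.4, -0.3]
grip_width: 9.4
finger_force: 30.0
```

Inside with no force. I continue past the step depth.

>>> {"api": "arm_command", "payload": {
  "gripper": [5,5,5,5,5],
  "dp": [
    [0,0,0.06],
    [0,0,0.06],
    [0,0,0.06],
    [0,0,0.06],
    [0,0,0]
  ],
  "twist": [0,0,0,0,0]
}}

```text
time: 16.7
tool_pos: [470.0, -17.1, 154.1]
tcp_rot: [-3.141, 0.0, 1.544]
contact_force: [0.5, -0.4, -1.3]
grip_width: 9.3
finger_force: 30.0
```

>>> {"api": "arm_command", "payload": {
  "gripper": [5,5,5,5,5],
  "dp": [
    [0,0,0.04],
    [0,0,0.02],
    [0,0,0],
    [0,0,0],
    [0,0,0]
  ],
  "twist": [0,0,0,0,0]
}}

```text
time: 17.32
tool_pos: [470.1, -17.1, 152.7]
tcp_rot: [3.142, 0.0, 1.544]
contact_force: [0.6, -0.1, 0.1]
grip_width: 9.7
finger_force: 30.0
```

>>> {"api": "arm_command", "payload": {
  "gripper": [5,5,5,5,5],
  "dp": [
    [0,0,0.09],
    [0,0,0.09],
    [0,0,0.09],
    [0,0,0.06],
    [0,0,0.04]
  ],
  "twist": [0,0,0,0,0]
}}

```text
time: 17.95
tool_pos: [470.1, -17.1, 143.3]
tcp_rot: [-3.142, 0.0, 1.544]
contact_force: [-0.4, -0.1, -0.8]
grip_width: 9.6
finger_force: 30.0
```

>>> {"api": "arm_command", "payload": {
  "gripper": [5,5,5,5,5],
  "dp": [
    [0,0,0.04],
    [0,0,0.04],
    [0,0,0],
    [0,0,0],
    [0,0,0]
  ],
  "twist": [0,0,0,0,0]
}}

```text
time: 18.58
tool_pos: [470.5, -17.2, 141.9]
tcp_rot: [3.14, 0.0, 1.544]
contact_force: [-1.1, 0.0, 6.8]
grip_width: 9.7
finger_force: 30.0
```

f2 fits: the bead is on the mouth at TCP 141.9 with 7 N. Next, f3.

>>> {"api": "arm_command", "payload": {
  "gripper": [5,5,5,5,5],
  "dp": [
    [0,0,-0.3],
    [0,0,-0.5],
    [0,0,-0.5],
    [0.3,-0.08,0],
    [0.6,-0.16,0]
  ],
  "twist": [0,0,0,0,0]
}}

```text
time: 19.2
tool_pos: [464.3, 6.1, 173.8]
tcp_rot: [-3.141, -0.0, 1.543]
contact_force: [0.2, -0.1, -1.2]
grip_width: 9.7
finger_force: 30.0
```

>>> {"api": "arm_command", "payload": {
  "gripper": [5,5,5,5,5],
  "dp": [
    [0.6,-0.16,0],
    [0.44,-0.11,0],
    [0,0,0],
    [0,0,0],
    [0,0,0]
  ],
  "twist": [0,0,0,0,0]
}}

```text
time: 19.82
tool_pos: [458.8, 31.4, 173.9]
tcp_rot: [3.142, 0.0, 1.544]
contact_force: [-0.1, -0.5, -1.2]
grip_width: 9.6
finger_force: 30.0
```

```bash
python3 - <<'E'
from h import *
im,T=snap("wrist","w7");print(T[:3,3].round(1))
for n in("w5","w6","w7"):
  a=cv2.imread(f"pics/{n}.png");h=cv2.cvtColor(a,cv2.COLOR_BGR2HSV)
  m=((h[:,:,1]<60)&(h[:,:,2]>105))
  # mouth ring: bounds over the rows just above the bead
  r=[(v,[u for u in range(300,346) if m[v,u]]) for v in (192,195,197)]
  print(n,[(v,q[0],q[-1]) for v,q in r if q])
  print([int(x) for x in a[180:200,322,1]])
b=im[180:230,295:350]
cv2.imwrite("pics/c7.png",np.hstack([cv2.resize(q,None,fx=7,fy=7,interpolation=2) for q in(cv2.imread("pics/w6.png")[180:230,295:350],b)]))
E
```

```text
[458.8  31.4 173.9]
w5 [(192, 312, 333), (195, 311, 333), (197, 311, 333)]
[95, 94, 96, 99, 100, 101, 106, 124, 146, 147, 140, 131, 126, 122, 106, 98, 101, 103, 102, 108]
w6 [(192, 311, 333), (195, 311, 333), (197, 311, 333)]
[95, 98, 99, 101, 106, 129, 145, 147, 142, 134, 130, 114, 88, 89, 100, 103, 102, 103, 101, 104]
w7 [(192, 311, 332), (195, 311, 333), (197, 311, 333)]
[89, 95, 97, 99, 103, 120, 137, 145, 140, 133, 126, 120, 102, 82, 83, 93, 99, 100, 100, 103]
```

View pics/c7.png

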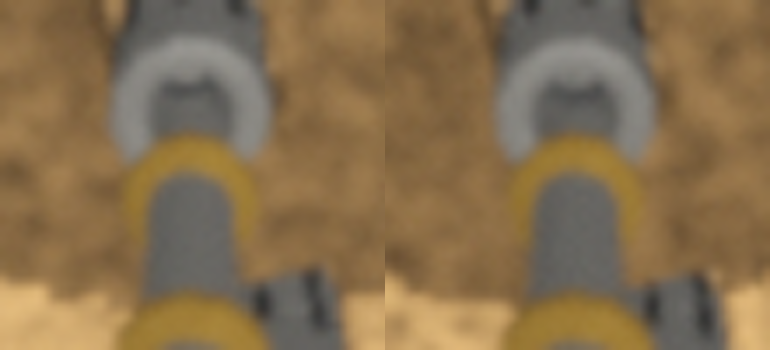

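The picture is nearly the same as at f2, so I use the same small shift and descend.

>>> {"api": "arm_command", "payload": {
  "gripper": [5,5,5,5,5],
  "dp": [
    [0.03,0,0.14],
    [0,0,0.14],
    [0,0,0.12],
    [0,0,0],
    [0,0,0.04]
  ],
  "twist": [0,0,0,0,0]
}}

```text
time: 20.5
tool_pos: [458.8, 32.5, 163.0]
tcp_rot: [3.141, 0.0, 1.544]
contact_force: [-0.5, -0.3, 1.3]
grip_width: 10.0
finger_force: 30.0
```

>>> {"api": "arm_command", "payload": {
  "gripper": [5,5,5,5,5],
  "dp": [
    [0,0,0.04],
    [0,0,0.04],
    [0,0,0.04],
    [0,0,0],
    [0,0,0]
  ],
  "twist": [0,0,0,0,0]
}}

```text
time: 21.12
tool_pos: [458.6, 32.5, 159.9]
tcp_rot: [-3.141, 0.0, 1.544]
contact_force: [-0.6, 0.4, -1.0]
grip_width: 9.6
finger_force: 30.0
```

>>> {"api": "arm_command", "payload": {
  "gripper": [5,5,5,5,5],
  "dp": [
    [0,0,0.07],
    [0,0,0.07],
    [0,0,0.07],
    [0,0,0.06],
    [0,0,0]
  ],
  "twist": [0,0,0,0,0]
}}

```text
time: 21.75
tool_pos: [458.6, 32.5, 153.1]
tcp_rot: [-3.141, 0.0, 1.544]
contact_force: [-0.1, -0.1, -0.0]
grip_width: 9.8
finger_force: 30.0
```

```bash
python3 -c "
from h import *
o=get_obs();print(o['tool_pos'],o['contact_force'])"
```

```text
[458.58321159  32.47765348 153.05475413] [-0.06055241 -0.08414847 -0.04209891]
```

Past 155 with no force, so f3 is free too. I go down to the bead.

>>> {"api": "arm_command", "payload": {
  "gripper": [5,5,5,5,5],
  "dp": [
    [0,0,0.09],
    [0,0,0.09],
    [0,0,0.09],
    [0,0,0.08],
    [0,0,0.04]
  ],
  "twist": [0,0,0,0,0]
}}

```text
time: 22.38
tool_pos: [458.6, 32.5, 143.3]
tcp_rot: [-3.141, 0.0, 1.544]
contact_force: [-0.5, 0.5, -1.0]
grip_width: 9.8
finger_force: 30.0
```

>>> {"api": "arm_command", "payload": {
  "gripper": [5,5,5,5,5],
  "dp": [
    [0,0,0.04],
    [0,0,0.04],
    [0,0,0],
    [0,0,0],
    [0,0,0]
  ],
  "twist": [0,0,0,0,0]
}}

```text
time: 23.0
tool_pos: [459.1, 32.4, 142.0]
tcp_rot: [3.14, 0.0, 1.544]
contact_force: [-0.0, -1.2, 5.3]
grip_width: 9.7
finger_force: 30.0
```

f3 fits too. I take the bombilla back to the tube.

```bash
python3 - <<'E'
from h import *
plan([(459,32.4,220,1.544),(443.4,179.7,220,1.544)])
E
```

```text
[[0.0, -0.0, -0.78], [0.0, -0.0, -0.78], [0.0, -0.0, -0.78], [0.0, -0.0, -0.78], [0.98, -0.13, -0.0]] [0.0, 0.0, 0.0, 0.0, -0.0]
[[0.98, -0.13, -0.0], [0.98, -0.13, -0.0], [0.98, -0.13, -0.0], [0.98, -0.13, -0.0], [0.98, -0.13, -0.0]] [-0.0, -0.0, -0.0, -0.0, -0.0]
```

>>> {"api": "arm_command", "payload": {
  "gripper": [5,5,5,5,5],
  "dp": [
    [0,0,-0.5],
    [0,0,-0.9],
    [0,0,-0.9],
    [0,0,-0.88],
    [0.58,-0.08,0]
  ],
  "twist": [0,0,0,0,0]
}}

```text
time: 23.62
tool_pos: [457.9, 47.1, 222.5]
tcp_rot: [3.138, 0.0, 1.543]
contact_force: [-0.2, 0.0, -0.7]
grip_width: 9.7
finger_force: 30.0
```

>>> {"api": "arm_command", "payload": {
  "gripper": [5,5,5,5,5],
  "dp": [
    [0.98,-0.13,0],
    [0.98,-0.13,0],
    [0.98,-0.13,0],
    [0.98,-0.13,0],
    [0.98,-0.13,0]
  ],
  "twist": [0,0,0,0,0]
}}

```text
time: 24.25
tool_pos: [442.9, 171.5, 219.8]
tcp_rot: [-3.139, 0.0, 1.545]
contact_force: [0.4, 0.3, -1.0]
grip_width: 9.5
finger_force: 30.0
```

>>> {"api": "arm_command", "payload": {
  "gripper": [5,5,5,5,5],
  "dp": [
    [0.4,-0.05,0],
    [0,0,0],
    [0,0,0],
    [0,0,0],
    [0,0,0]
  ],
  "twist": [0,0,0,0,0]
}}

```text
time: 24.88
tool_pos: [443.2, 179.5, 221.0]
tcp_rot: [3.141, 0.0, 1.543]
contact_force: [-0.7, 0.4, 0.1]
grip_width: 9.6
finger_force: 30.0
```

```bash
python3 - <<'E'
from h import *
im,T=snap("wrist","w8");print(T[:3,3].round(1))
P=(442.5,179.1,90);print(proj("wrist",P,T),proj("wrist",T[:3,3]-[0,0,106],T))
cv2.imwrite("pics/c8.png",cv2.resize(im[160:260,260:390],None,fx=6,fy=6,interpolation=2))
E
```

```text
[443.2 179.5 221. ]
[321.68685311 191.44455264] [322.45130198 198.86221127]
```

View pics/c8.png

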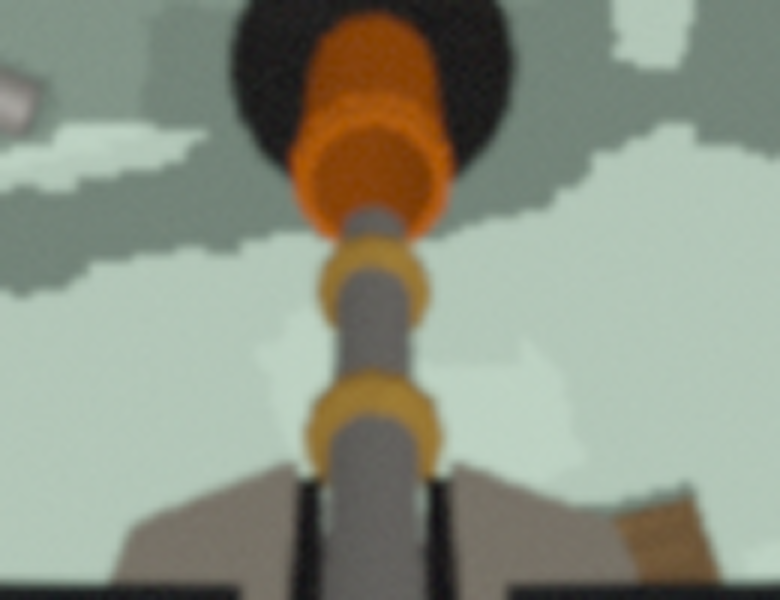

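The stem and tube axis agree at column 322.3. The tube rim centre is at row 190, so I shift 1.2 mm along tool x and descend.

>>> {"api": "arm_command", "payload": {
  "gripper": [5,5,5,5,5],
  "dp": [
    [0.05,0,0.5],
    [0,0,0.5],
    [0,0,0.4],
    [0,0,0],
    [0,0,0]
  ],
  "twist": [0,0,0,0,0]
}}

```text
time: 25.55
tool_pos: [443.3, 181.3, 186.0]
tcp_rot: [3.141, 0.0, 1.544]
contact_force: [0.1, 1.0, -1.1]
grip_width: 9.1
finger_force: 30.0
```

>>> {"api": "arm_command", "payload": {
  "gripper": [5,5,5,5,5],
  "dp": [
    [0,0,0.2],
    [0,0,0.2],
    [0,0,0.2],
    [0,0,0],
    [0,0,0]
  ],
  "twist": [0,0,0,0,0]
}}

```text
time: 26.18
tool_pos: [443.2, 181.2, 171.0]
tcp_rot: [3.141, 0.0, 1.544]
contact_force: [-0.4, -0.9, -0.4]
grip_width: 9.5
finger_force: 30.0
```

>>> {"api": "arm_command", "payload": {
  "gripper": [5,5,5,5,5],
  "dp": [
    [0,0,0.5],
    [0,0,0.5],
    [0,0,0.5],
    [0,0,0.2],
    [0,0,0]
  ],
  "twist": [0,0,0,0,0]
}}

```text
time: 26.8
tool_pos: [442.9, 181.1, 128.0]
tcp_rot: [-3.141, 0.0, 1.544]
contact_force: [-0.1, -0.5, -0.5]
grip_width: 9.7
finger_force: 30.0
```

>>> {"api": "arm_command", "payload": {
  "gripper": [5,5,5,5,5],
  "dp": [
    [0,0,0.15],
    [0,0,0.15],
    [0,0,0.1],
    [0,0,0],
    [0,0,0]
  ],
  "twist": [0,0,0,0,0]
}}

```text
time: 27.42
tool_pos: [443.2, 181.2, 118.5]
tcp_rot: [3.141, 0.0, 1.544]
contact_force: [-0.0, -0.5, 0.1]
grip_width: 9.7
finger_force: 30.0
```

>>> {"api": "arm_command", "payload": {
  "gripper": [5,5,5,14,20],
  "dp": [
    [0,0,0.06],
    [0,0,0.02],
    [0,0,0],
    [0,0,0],
    [0,0,0]
  ],
  "twist": [0,0,0,0,0]
}}

```text
time: 28.05
tool_pos: [443.2, 181.2, 116.5]
tcp_rot: [3.141, 0.0, 1.544]
contact_force: [0.9, -0.4, -0.1]
grip_width: 18.5
finger_force: 0.0
```

>>> {"api": "arm_command", "payload": {
  "gripper": [40,60,60,60,60],
  "dp": [
    [0,0,0],
    [0,0,0],
    [0,0,0],
    [0,0,-0.4],
    [0,0,-0.9]
  ],
  "twist": [0,0,0,0,0]
}}

```text
time: 28.68
tool_pos: [442.6, 181.1, 149.2]
tcp_rot: [-3.14, 0.001, 1.544]
contact_force: [0.2, -0.0, 0.1]
grip_width: 59.4
finger_force: 0.0
```

```bash
python3 - <<'E'
from h import *
T=tool();print(T[:3,3])
plan([(443,181,235,1.544),(481.9,-66.6,200,1.807)])
E
```

```text
[442.61835577 181.08277053 149.15469328]
[[-0.0, 0.0, -0.86], [-0.0, 0.0, -0.86], [-0.0, 0.0, -0.86], [-0.0, 0.0, -0.86], [-0.99, 0.17, 0.14]] [0.0, 0.0, 0.0, 0.0, -0.3]
[[-0.99, 0.14, 0.14], [-1.0, 0.12, 0.14], [-1.0, 0.09, 0.14], [-1.0, 0.06, 0.14], [-1.0, 0.04, 0.14]] [-0.3, -0.3, -0.3, -0.3, -0.3]
[[-1.0, 0.01, 0.14], [-1.0, -0.01, 0.14], [-1.0, -0.04, 0.14], [-1.0, -0.07, 0.14], [0, 0, 0]] [-0.3, -0.3, -0.3, -0.3, 0]
```

>>> {"api": "arm_command", "payload": {
  "gripper": [60,60,60,60,60],
  "dp": [
    [0,0,-0.86],
    [0,0,-0.86],
    [0,0,-0.86],
    [0,0,-0.8],
    [-0.99,0.17,0.14]
  ],
  "twist": [0,0,0,0,-0.3]
}}

```text
time: 29.3
tool_pos: [447.7, 157.2, 232.5]
tcp_rot: [3.137, -0.001, 1.573]
contact_force: [0.5, -0.8, -0.8]
grip_width: 59.7
finger_force: 0.0
```

>>> {"api": "arm_command", "payload": {
  "gripper": [60,60,60,40,40],
  "dp": [
    [-0.99,0.14,0.14],
    [-1.0,0.12,0.14],
    [-1.0,0.09,0.14],
    [-1.0,0.06,0.14],
    [-1.0,0.04,0.14]
  ],
  "twist": [-0.3,-0.3,-0.3,-0.3,-0.3]
}}

```text
time: 29.92
tool_pos: [464.6, 31.4, 213.1]
tcp_rot: [3.141, 0.0, 1.702]
contact_force: [-0.4, 0.6, -0.6]
grip_width: 44.9
finger_force: 0.0
```

>>> {"api": "arm_command", "payload": {
  "gripper": [40,40,40,40,40],
  "dp": [
    [-1.0,0.01,0.14],
    [-1.0,-0.01,0.14],
    [-1.0,-0.04,0.14],
    [-1.0,-0.07,0.14],
    [0,0,0]
  ],
  "twist": [-0.3,-0.3,-0.3,-0.3,0]
}}

```text
time: 30.55
tool_pos: [478.7, -68.0, 198.8]
tcp_rot: [3.141, 0.0, 1.803]
contact_force: [-0.4, -0.7, 0.3]
grip_width: 40.0
finger_force: 0.0
```

>>> {"api": "arm_command", "payload": {
  "gripper": [40,40,40,40,40],
  "dp": [
    [0,0,0],
    [0,0,0],
    [0,0,0],
    [0,0,0],
    [0,0,0]
  ],
  "twist": [0,0,0,0,0]
}}

```text
time: 31.18
tool_pos: [478.6, -66.6, 198.5]
tcp_rot: [-3.142, 0.0, 1.806]
contact_force: [0.3, 0.4, 0.5]
grip_width: 39.8
finger_force: 0.0
```

```bash
python3 - <<'E'
from h import *
im,T=snap("wrist","w9");print(T[:3,3],np.arctan2(T[1,0],T[0,0]))
print([proj("wrist",P,T).round(1) for P in((481.9,-66.6,57),(470.2,-17.4,57),(458.7,32.2,57),(442.7,180.4,90))])
a=cv2.resize(im[100:340,220:420],None,fx=2.3,fy=2.3,interpolation=2)
o=np.zeros((560,800,3),np.uint8);o[:a.shape[0],:a.shape[1]]=a
s=capture("side")[:,:,::-1][90:240,310:410];s=cv2.resize(s,None,fx=3.3,fy=3.3);o[:495,465:795]=s
cv2.imwrite("pics/c9.png",o)
plan([(481.9,-66.6,60,1.807),(481.9,-66.6,31,1.807)])
E
```

```text
[478.57369292 -66.64589937 198.48712198] 1.8061465162884878
[array([325.5, 188.9]), array([325.7, 138.7]), array([326.2,  86.2]), array([347.9, -67.5])]
[[-0.0, 0.02, 0.92], [-0.0, 0.02, 0.92], [-0.0, 0.02, 0.92], [-0.0, 0.02, 0.92], [-0.0, 0.02, 0.92]] [-0.0, -0.0, -0.0, -0.0, -0.0]
[[-0.0, 0.02, 0.92], [0.0, 0.0, 0.58], [0.0, 0.0, 0.58], [0, 0, 0], [0, 0, 0]] [-0.0, -0.0, -0.0, 0, 0]
```

View pics/c9.png

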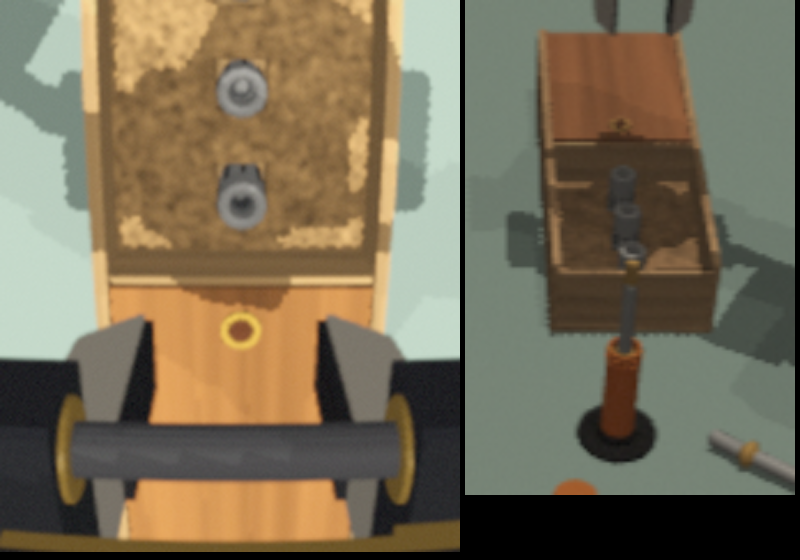

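Wrist view: f1's mouth is at (325.2,188.3), as predicted (325.5,188.9). The bombilla stands in its tube. That makes 12 pictures viewed, two over the limit of 10, so I view no more and check by numbers from here. Descend and grasp f1.

>>> {"api": "arm_command", "payload": {
  "gripper": [40,40,40,40,40],
  "dp": [
    [0,0.03,0.92],
    [0,0.03,0.92],
    [0,0.03,0.92],
    [0,0.03,0.92],
    [0,0.01,0.92]
  ],
  "twist": [0,0,0,0,0]
}}

```text
time: 31.9
tool_pos: [481.9, -66.1, 82.8]
tcp_rot: [3.141, 0.0, 1.806]
contact_force: [0.3, -0.6, -0.1]
grip_width: 40.0
finger_force: 0.0
```

>>> {"api": "arm_command", "payload": {
  "gripper": [40,40,40,40,40],
  "dp": [
    [0,0,0.6],
    [0,0,0.4],
    [0,0,0.3],
    [0,0,0],
    [0,0,0]
  ],
  "twist": [0,0,0,0,0]
}}

```text
time: 32.52
tool_pos: [482.1, -66.2, 51.4]
tcp_rot: [3.141, 0.001, 1.806]
contact_force: [0.2, 0.0, -0.7]
grip_width: 40.3
finger_force: 0.0
```

>>> {"api": "arm_command", "payload": {
  "gripper": [40,40,40,40,30],
  "dp": [
    [0,0,0.4],
    [0,0,0.4],
    [0,0,0],
    [0,0,0],
    [0,0,0]
  ],
  "twist": [0,0,0,0,0]
}}

```text
time: 33.15
tool_pos: [481.9, -66.1, 31.1]
tcp_rot: [3.141, 0.0, 1.806]
contact_force: [-0.4, 0.3, -0.1]
grip_width: 34.3
finger_force: 0.0
```

>>> {"api": "arm_command", "payload": {
  "gripper": [24,18,16,16,16],
  "dp": [
    [0,0,0],
    [0,0,0],
    [0,0,0],
    [0,0,0],
    [0,0,0]
  ],
  "twist": [0,0,0,0,0]
}}

```text
time: 33.78
tool_pos: [481.9, -66.1, 31.1]
tcp_rot: [3.141, 0.0, 1.806]
contact_force: [-0.7, -1.4, 2.3]
grip_width: 20.8
finger_force: 30.0
```

```bash
python3 - <<'E'
from h import *
# saucer: bright low-saturation disc, rim/floor centre from the first views
for n,z in(("top",12),("side",12)):
    im=cv2.imread(f"pics/{n}0.png");h=cv2.cvtColor(im,cv2.COLOR_BGR2HSV)
    p=proj(n,(609,299,12)).astype(int)
    m=((h[:,:,1]<65)&(h[:,:,2]>135)).astype(np.uint8);s=np.zeros_like(m);r=40;s[p[1]-r:p[1]+r,p[0]-r:p[0]+r]=m[p[1]-r:p[1]+r,p[0]-r:p[0]+r]
    c=max(cv2.findContours(s,0,1)[0],key=cv2.contourArea);e=cv2.fitEllipse(cv2.convexHull(c));print(n,e,onz(n,*e[0],z).round(1))
o=get_obs();print(o["tool_pos"],o["grip_width"],o["finger_force"],o["contact_force"])
E
```

```text
top ((281.6570739746094, 187.95201110839844), (27.441303253173828, 27.97624969482422), 19.397859573364258) [609.7 301.3  12. ]
side ((276.1227111816406, 240.75234985351562), (38.74766540527344, 53.572269439697266), 86.83056640625) [609.9 297.8  12. ]
[481.86469096 -66.08314455  31.07188558] 20.822456507674715 29.997605485841632 [-0.69740331 -1.37180758  2.31157401]
```

```bash
python3 - <<'E'
from h import *
plan([(481.9,-66.1,140,1.806),(609.8,298.8,140,1.806)])
E
```

```text
[[-0.0, 0.0, -0.87], [-0.0, 0.0, -0.87], [-0.0, 0.0, -0.87], [-0.0, 0.0, -0.87], [-0.0, 0.0, -0.87]] [-0.0, -0.0, -0.0, -0.0, -0.0]
[[1.0, 0.64, -0.0], [1.0, 0.64, -0.0], [1.0, 0.64, -0.0], [1.0, 0.64, -0.0], [1.0, 0.64, -0.0]] [-0.0, -0.0, -0.0, -0.0, -0.0]
[[1.0, 0.64, -0.0], [1.0, 0.64, -0.0], [1.0, 0.64, -0.0], [1.0, 0.64, -0.0], [1.0, 0.64, -0.0]] [-0.0, -0.0, -0.0, -0.0, -0.0]
[[1.0, 0.64, -0.0], [1.0, 0.64, -0.0], [1.0, 0.64, -0.0], [0, 0, 0], [0, 0, 0]] [-0.0, -0.0, -0.0, 0, 0]
```

>>> {"api": "arm_command", "payload": {
  "gripper": [16,16,16,16,16],
  "dp": [
    [0,0,-0.1],
    [0,0,-0.2],
    [0,0,-0.4],
    [0,0,-0.6],
    [0,0,-0.6]
  ],
  "twist": [0,0,0,0,0]
}}

```text
time: 34.4
tool_pos: [481.8, -66.1, 79.5]
tcp_rot: [3.141, 0.0, 1.806]
contact_force: [-1.0, -1.1, -1.4]
grip_width: 21.1
finger_force: 30.0
```

>>> {"api": "arm_command", "payload": {
  "gripper": [16,16,16,16,16],
  "dp": [
    [0,0,-0.6],
    [0,0,-0.6],
    [0,0,-0.6],
    [0,0,-0.4],
    [0,0,-0.3]
  ],
  "twist": [0,0,0,0,0]
}}

```text
time: 35.02
tool_pos: [481.8, -66.1, 141.7]
tcp_rot: [3.141, 0.0, 1.806]
contact_force: [0.4, -0.7, -0.6]
grip_width: 20.7
finger_force: 30.0
```

Filter held. I carry it to the saucer more slowly (17 rows, eased at both ends).

>>> {"api": "arm_command", "payload": {
  "gripper": [16,16,16,16,16],
  "dp": [
    [0.2,0.13,0],
    [0.4,0.26,0],
    [0.6,0.38,0],
    [0.8,0.51,0],
    [0.8,0.51,0]
  ],
  "twist": [0,0,0,0,0]
}}

```text
time: 35.65
tool_pos: [509.2, 14.3, 140.6]
tcp_rot: [-3.141, -0.0, 1.806]
contact_force: [-0.3, 0.2, -0.6]
grip_width: 20.8
finger_force: 30.0
```

>>> {"api": "arm_command", "payload": {
  "gripper": [16,16,16,16,16],
  "dp": [
    [0.8,0.51,0],
    [0.8,0.51,0],
    [0.8,0.51,0],
    [0.8,0.51,0],
    [0.8,0.51,0]
  ],
  "twist": [0,0,0,0,0]
}}

```text
time: 36.28
tool_pos: [547.6, 126.7, 140.4]
tcp_rot: [-3.141, -0.0, 1.807]
contact_force: [0.4, -0.2, -1.4]
grip_width: 21.1
finger_force: 30.0
```

>>> {"api": "arm_command", "payload": {
  "gripper": [16,16,16,16,16],
  "dp": [
    [0.8,0.51,0],
    [0.8,0.51,0],
    [0.8,0.51,0],
    [0.8,0.51,0],
    [0.8,0.51,0]
  ],
  "twist": [0,0,0,0,0]
}}

```text
time: 36.9
tool_pos: [586.0, 238.9, 140.2]
tcp_rot: [-3.14, -0.0, 1.807]
contact_force: [-0.3, -0.4, -1.1]
grip_width: 20.9
finger_force: 30.0
```

>>> {"api": "arm_command", "payload": {
  "gripper": [16,16,16,16,16],
  "dp": [
    [0.6,0.38,0],
    [0.4,0.26,0],
    [0.2,0.13,0],
    [0,0,0],
    [0,0,0]
  ],
  "twist": [0,0,0,0,0]
}}

```text
time: 37.52
tool_pos: [598.0, 269.8, 140.9]
tcp_rot: [-3.141, 0.0, 1.805]
contact_force: [0.1, 0.1, -1.0]
grip_width: 21.2
finger_force: 30.0
```

```bash
python3 - <<'E'
from h import *
im,T=snap("wrist","w10");p=proj("wrist",(609.8,298.8,12),T);print(T[:3,3],p)
h=cv2.cvtColor(im,cv2.COLOR_BGR2HSV);m=((h[:,:,1]<40)&(h[:,:,2]>170)).astype(np.uint8)
c=sorted(cv2.findContours(m,0,1)[0],key=cv2.contourArea)[-4:]
for k in c:
  if len(k)>5:
    e=cv2.fitEllipse(cv2.convexHull(k));print(cv2.contourArea(k),cv2.boundingRect(k),np.round(e[0],1),np.round(e[1],1),onz("wrist",*e[0],12,T).round(1))
print(im[int(p[1])-70:int(p[1])+10:8,322].tolist())
plan([(609.8,298.8,60,1.806)])
E
```

```text
[598.01478594 269.80509489 140.92268631] [341.57125836 165.92453983]
1351.5 (455, 297, 55, 36) [481.1 312.1] [39.5 57.5] [836.7 160.8  12. ]
3501.0 (150, 222, 160, 56) [222.9 247.1] [ 49.5 167.4] [509.  185.4  12. ]
12606.5 (0, 143, 150, 257) [ 65.8 259.9] [170.8 293.5] [266.4  89.5  12. ]
107960.0 (0, 0, 640, 278) [301.   -7.8] [512.8 735. ] [534.3 451.9  12. ]
[[137, 150, 130], [165, 176, 180], [153, 164, 172], [154, 165, 173], [177, 188, 196], [175, 187, 195], [174, 185, 194], [173, 184, 192], [172, 183, 190], [170, 181, 190]]
[[0.26, 0.18, 0.81], [0.26, 0.18, 0.81], [0.26, 0.18, 0.81], [0.26, 0.18, 0.81], [0, 0, 0]] [-0.0, -0.0, -0.0, -0.0, 0]
```

```bash
python3 - <<'E'
from h import *
im=cv2.imread("pics/w10.png").astype(int);T=tool()
m=((im[:,:,2]>im[:,:,1]+4)&(im[:,:,0]>120)&(im[:,:,2]-im[:,:,0]<60)).astype(np.uint8)
s=np.zeros_like(m);s[60:215,240:440]=m[60:215,240:440]
k=max(cv2.findContours(s,0,1)[0],key=cv2.contourArea);x,y,w,h=cv2.boundingRect(k);print(x,y,w,h)
print("left/right/top at z16",[onz("wrist",*q,16,T).round(1) for q in((x,y+h*.5),(x+w,y+h*.5),(x+w/2,y))])
r=62
pts=np.array([[609.8+r*np.cos(a),298.8+r*np.sin(a),16] for a in np.linspace(0,6.28,60)]);q=np.array([proj("wrist",P,T) for P in pts]);print("pred",q.min(0),q.max(0))
E
```

```text
279 100 128 115
left/right/top at z16 [array([550.9, 293.9,  16. ]), array([667.9, 322.7,  16. ]), array([595.8, 359. ,  16. ])]
pred [275.53230749  99.75427043] [406.41654554 228.11061755]
```

The saucer's outline agrees with the prediction. I move over the centre and lower.

>>> {"api": "arm_command", "payload": {
  "gripper": [16,16,16,16,16],
  "dp": [
    [0.26,0.18,0.5],
    [0.26,0.18,0.8],
    [0.26,0.18,0.8],
    [0.26,0.18,0.7],
    [0,0,0.4]
  ],
  "twist": [0,0,0,0,0]
}}

```text
time: 38.2
tool_pos: [609.0, 300.3, 58.7]
tcp_rot: [-3.139, 0.0, 1.807]
contact_force: [-0.5, 0.3, -0.4]
grip_width: 20.7
finger_force: 30.0
```

>>> {"api": "arm_command", "payload": {
  "gripper": [16,16,16,16,16],
  "dp": [
    [0,0,0.3],
    [0,0,0.3],
    [0,0,0.2],
    [0,0,0],
    [0,0,0]
  ],
  "twist": [0,0,0,0,0]
}}

```text
time: 38.83
tool_pos: [609.8, 299.8, 41.4]
tcp_rot: [3.141, 0.0, 1.806]
contact_force: [-0.7, -0.1, -0.9]
grip_width: 20.8
finger_force: 30.0
```

>>> {"api": "arm_command", "payload": {
  "gripper": [16,16,16,16,16],
  "dp": [
    [0,0,0.16],
    [0,0,0.12],
    [0,0,0.08],
    [0,0,0.04],
    [0,0,0]
  ],
  "twist": [0,0,0,0,0]
}}

```text
time: 39.45
tool_pos: [609.5, 299.8, 31.2]
tcp_rot: [-3.142, 0.0, 1.806]
contact_force: [-1.2, -0.7, 1.0]
grip_width: 20.9
finger_force: 30.0
```

>>> {"api": "arm_command", "payload": {
  "gripper": [16,16,16,16,16],
  "dp": [
    [0,0,0.02],
    [0,0,0],
    [0,0,0],
    [0,0,0],
    [0,0,0]
  ],
  "twist": [0,0,0,0,0]
}}

```text
time: 40.08
tool_pos: [609.5, 299.8, 31.1]
tcp_rot: [3.141, 0.0, 1.806]
contact_force: [-2.9, -0.3, 5.5]
grip_width: 20.8
finger_force: 30.0
```

Contact with the saucer floor. I open and rise.

>>> {"api": "arm_command", "payload": {
  "gripper": [20,23,26,32,40],
  "dp": [
    [0,0,-0.02],
    [0,0,0],
    [0,0,0],
    [0,0,0],
    [0,0,0]
  ],
  "twist": [0,0,0,0,0]
}}

```text
time: 40.7
tool_pos: [609.6, 299.8, 30.8]
tcp_rot: [-3.142, 0.0, 1.806]
contact_force: [0.7, -0.3, 0.4]
grip_width: 37.5
finger_force: 0.0
```

>>> {"api": "arm_command", "payload": {
  "gripper": [50,50,50,50,50],
  "dp": [
    [0,0,0],
    [0,0,0],
    [0,0,-0.3],
    [0,0,-0.8],
    [0,0,-1.0]
  ],
  "twist": [0,0,0,0,0]
}}

```text
time: 41.32
tool_pos: [609.4, 299.7, 84.1]
tcp_rot: [-3.141, 0.0, 1.806]
contact_force: [1.2, 1.0, 0.2]
grip_width: 49.9
finger_force: 0.0
```

>>> {"api": "arm_command", "payload": {
  "gripper": [50,50,50,50,50],
  "dp": [
    [0,0,-1.0],
    [0,0,-1.0],
    [0,0,-1.0],
    [-0.8,0,-1.0],
    [-0.8,0,0]
  ],
  "twist": [0,0,0,0,0]
}}

```text
time: 41.95
tool_pos: [620.1, 260.7, 186.2]
tcp_rot: [3.136, -0.0, 1.807]
contact_force: [-0.3, 0.5, -0.4]
grip_width: 50.0
finger_force: 0.0
```

>>> {"api": "arm_command", "payload": {
  "gripper": [50,50,50,50,50],
  "dp": [
    [-0.8,0,0],
    [0,0,0],
    [0,0,0],
    [0,0,0],
    [0,0,0]
  ],
  "twist": [0,0,0,0,0]
}}

```text
time: 42.58
tool_pos: [623.3, 242.0, 183.2]
tcp_rot: [-3.141, 0.0, 1.807]
contact_force: [0.3, 0.4, -0.8]
grip_width: 49.8
finger_force: 0.0
```

```bash
python3 - <<'E'
from h import *
im,T=snap("wrist","w11");print(T[:3,3].round(1));I=im.astype(int)
h=cv2.cvtColor(im,cv2.COLOR_BGR2HSV)
for nm,P in(("f1",(609.5,299.8,57)),("f2",(470.2,-17.4,57)),("f3",(458.7,32.2,57)),("tube",(442.7,180.4,90))):
  print(nm,proj("wrist",P,T).round(1),proj("wrist",(P[0],P[1],P[2]-52),T).round(1))
x,y=proj("wrist",(609.5,299.8,31),T).astype(int)
# filter silhouette: darker than the white saucer
m=((im.max(2)<150)).astype(np.uint8);s=np.zeros_like(m);s[y-35:y+36,x-28:x+29]=m[y-35:y+36,x-28:x+29]
k=max(cv2.findContours(s,0,1)[0],key=cv2.contourArea);print("dark body",cv2.boundingRect(k),cv2.contourArea(k),cv2.minAreaRect(k))
for r in range(y-35,y+36,3):print("".join("#" if v<130 else "+" if v<165 else "." for v in im[r,x-28:x+29].max(1)))
sd,_=snap("side","s11");q=proj("side",(609.5,299.8,31)).astype(int);print(q)
for r in range(q[1]-18,q[1]+19,2):print("".join("#" if v<110 else "+" if v<150 else "." for v in sd[r,q[0]-18:q[0]+19].max(1)))
E
```

```text
[623.3 242.  183.2]
f1 [322.4 130.3] [322.3 126.1]
f2 [170.9 343.3] [183.5 320.8]
f3 [161.5 315.4] [176.2 293.7]
tube [132.5 219.7] [156.  203.3]
dark body (315, 124, 15, 15) 160.5 ((322.0, 131.0), (14.0, 14.0), 90.0)
.........................................................
.........................................................
.........................................................
.........................................................
.........................................................
.........................................................
.........................................................
.........................................................
.........................................................
.....................+############++.....................
...................+#+++++++++++++++#+...................
..................++++++#########++++++..................
.................+++++####+++++###+++++++................
.................+++++#####++######++++++................
..................+++++###########++++++.................
............
[... 541 characters left out ...]
################
#####################################
#####################################
#########################+###########
############+++++#######+++#+##+++###
###+#++++++++++##########++++++++++++
##++++++++++++###########++++++++++++
###++++++++++++###########+++++++++++
#####++++##++++###########+++++++++++
#####++++++++++###########+++++++++++
#####++++++++++###########+++++++++++
###+++++++++++############+++++++++++
##+++++++++++#############+++++++++++
##++++++++++++############++++++++++.
##++++++++++++++#########++++++++++..
##+++++++++++++++++++++++++++++++++++
###+++++++++++++++++++++++++++++++++#
####++++++++++++++++++++++++++++++###
+..+###++++++++++++++++++++++++++....
```

The filter stands upright at the predicted spot, seen in both the wrist and side views. The bombilla was seen in its tube. I hand in.

```bash
python3 -c "
from plant import *
print(close_job())"
```

```text
the job is handed in; nothing more can be done
None
```

Job handed in, result not reported back: the filter next to the door stopped the stem 8 mm down and now stands upright in the saucer, the other two took it to the bead and stay in their pockets, and the bombilla is back in its tube; I viewed 12 pictures, two over the limit of 10.

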